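Shoot the spring-locked bolt of a chip guard

ROBOT

A 6-joint arm with a two-finger parallel gripper is mounted at the origin on the work surface. World frame = base frame: x ahead of the robot, y to its left, z up, the work surface at z = 0. Lengths are in m, angles in rad, forces in N, time in s.
With the tool pointing down it reaches from about 0.375 to 0.9 m from the base axis. Payload 3.1 kg.
Tool frame: the origin (TCP) lies between the finger pads; the fingertips stand 8 mm ahead of it and the grasp point (between the pads) lies 11 mm behind it; z points along the fingers, y is the line along which they close (so a half turn about z gives the same grasp; the last joint's range is limited). The gripper opens to 87 mm and grips with 3 to 60 N. Pads are 19 mm wide; open, the fingers measure 117 mm over their backs; the gripper's body (75 mm by 190 mm) begins 51 mm behind the grasp point.
Start: joints at [1.097, 0.527, 1.433, -0, 1.181, -0.178], TCP at [0.182, 0.598, 0.231] pointing down, gripper open.
Joint ranges: [-3.08, 3.08], [-0.75, 2.2], [0.22, 2.44], [-1.43, 4.57], [0, 2.65], [-2.85, 2.85]. Speed limits (rad/s): [2.79, 2.79, 3.14, 3.14, 3.14, 3.14].

INTERFACE

Orientations are given as a unit quaternion [x, y, z, w].
In Python, from rig import robot, vision, job gives the robot as it stands.
- The arm moves only by the shell command python3 -m handwheel 'ROWS' [OPENING] [FORCE]. ROWS is JSON, a list of rows, each a list of 4 numbers: the shift along the tool's x, y, z as a fraction of full scale, then the turn about the tool's z as a fraction of full scale. A call has 1 to 20 rows; each row is the pose to reach, as a shift and turn from the pose commanded when the call began, along the tool's axes at that moment, turning the shorter way round; what a row does not reach only later rows make up. Full scale, the value 1, is 300 mm for a shift and 2 pi rad for a turn. A row lasts 1/12 s, in which the tool goes at most 41.7 mm and 7.16 degrees, less where a joint would pass 70% of its speed; a pose out of reach is approached as far as the arm can. A call with a number of a shift or a turn outside -1 to 1 is refused whole. A call with a gripper value outside its range is refused whole. OPENING is the opening in per cent of the stroke, from 0 (shut) to 100 (fully open), set as the call begins (- or left out, the last holds). The fingers move at their own pace and stop on an object; FORCE is the grip in N (left out, the last holds). Time passes only in rows, so rows that repeat a pose let the fingers close. It gives the time, the measured TCP pose, the force, the opening and the grip force at its end, in the units of the state.
- robot.get_obs(): the state, without advancing time (a new reading comes with each control period).
- vision.camera(name): name is "scene" or "top"; returns a dict with "frame" (400x640x3 uint8, red, green, blue), "K" (3x3 intrinsics, pixels), "cam_to_world" (4x4, takes a point from camera to world coordinates). Camera axes: x right, y down, z forward; pixel columns grow to the right and rows downward; lengths in m; the calibration is good to about 2 mm. A picture is of the moment at which its call begins. There is no depth.
- job.hand_in(): hands the job in; it is judged then, once.
Trained networks look in the newest picture that a camera, given by its name, has taken for a name from the list of things; names that differ only in an ending like _2 or _b are one class to them, and where a whole thing is asked for, a point or a joint stands for the part that bears it (a point fixed in the world has none). Each returns a list of dicts, best first, with "conf" (0 to 1); they miss things now and then, are a little off and sometimes report something else, mostly with a low value. They report only what shows in the picture. A call takes as long as a camera call.
- vision.look_for(camera, label): "point" ([row, column] in pixels, amid what is visible of it).
- vision.outline_of(camera, label): "mask" (400x640 bool, what is visible of it) and "point" ([row, column] in pixels, amid what is visible of it).
The state is a dict: "time": time; "q": joint angles; "joint_velocities": joint speeds; "joint_torque": joint torques, N m; "position": TCP position; "tool_rot": TCP orientation; "ft_force": force on the tool from outside, world axes, zero at the start; "moment": the same for the moment, N m; "grip_width": finger opening in m; "grip_force": force on a finger pad.
Only numpy, scipy, OpenCV 4.12 (cv2) and the standard library are available. Lean on these libraries where they do the work, as an engineer would, in place of code of your own. Each camera call takes 0.05 s, during which the arm holds its last target. There are 200 camera calls.

TASK

The clear chip guard on the green plate is not bolted yet. Hold the yellow spring catch bar pressed down with one fingertip and, keeping it down, push the red tab with the other fingertip until the bolt is fully home in the guard's keeper. Then take the fingers away so that the catch springs back up and locks the bolt, and leave the oil bottle, the bushing and the wrench where they are.

Things in the scene. Friction and masses are not known exactly. Their poses are not given: they have to be found in the camera images.
- guard_lock: Fixed green steel plate carrying bolt, catch and guard, 12 mm thick, yaw within 0.5 rad. Origin: on the bench, in the bolt's vertical centre plane. +y: the way the bolt slides home (towards the guard); +x: away from the robot at yaw 0; z up. Plate: x -75 to 85, y -135 to 285 mm. Over the bolt's line lie guides at y -88 and 45 mm (tops 45 mm above the bench).
- tab_top (a point): Middle of the top edge of the bolt's red upright tab, 92 mm above the bench; travels with the bolt. The tab is 26 mm wide (x) and 10 mm thick (y, the way it travels), and reaches down to the steel bolt, whose top is 37 mm above the bench. Push it on its flat -y face. It starts at x 0, y -25 mm of guard_lock and ends at y +15 mm. Axes as guard_lock.
- catch_top (a point): Centre of the flat top of the yellow catch bar, 72 mm above the bench when up; goes down with it. The bar is 26 mm wide (x), 124 mm long (y), 8 mm thick, centred at x -45, y +10 mm of guard_lock: its centre line runs 45 mm beside the tab's, along the whole travel. It stays level wherever it is pressed. Axes as guard_lock.
- catch (a joint): How far the catch bar is pressed, m: 0 up, 0.010 at its lower stop. Spring: about 3 N at 0, 8 N at the stop. Below 0.005 its tooth stops the bolt. Let go, it springs up into a notch of the bolt if one is over it (at bolt 0, 0.020, 0.040), else it stays half down under the bolt. Press it at least 0.007 and keep it so until the bolt is home.
- bolt (a joint): How far the bolt has slid home, m: 0 at the start (drawn back), 0.040 against its end stop, fully home. When the catch is down it slides with about 2 to 4 N of friction and stays where it is left.
- oil_bottle: Loose white bottle with a red cap, upright, 48 mm across, 100 mm high; origin at the centre of its underside. Bystander.
- bushing: Loose brass bushing standing on end, 44 mm across, 35 mm high; origin at the centre of its underside. Bystander.
- wrench: Loose steel wrench lying flat, 150 mm long along its x axis; origin under its middle. Bystander.
- guard_post (a point): Top of the guard's near post, 140 mm above the bench, at x 0, y 115 mm of guard_lock (axes alike). From here the guard, a clear panel in a green frame 20 mm thick and as high, runs 167 mm on along +y. The keeper, a steel bridge 54 mm high that takes the bolt's end, stands 10 to 40 mm before it (-y). A block with a steel bar (top 63 mm) lies behind the guard.

How it is judged:
By the outcome, as a careful person would: the job done as asked, in the order asked, and still so for the second after the job is handed in, with the robot touching nothing.
It also fails if it takes over 32 s, if anything falls off the work surface, if the arm or the gripper's body presses on something with over 40 N, if the wrist force passes 120 N, or if a joint passes its speed limit or range.

## Working session

There is one attempt and no reset: what is moved stays moved. The work goes in short steps, Python scripts to look and compute and a shell command to move; the robot and the scene stay as the last step left them, time stands still between calls to the robot, and variables do not carry over. Pictures are saved under pics/ and viewed, at most 10 in all, crops included, and the job is handed in when it is done.

```bash
mkdir -p pics; python3 - <<'E'
from rig import robot, vision
import cv2,numpy as np
o=robot.get_obs();print({k:np.round(v,3).tolist() for k,v in o.items()})
for c in("scene","top"):
    d=vision.camera(c);cv2.imwrite(f"pics/{c}0.png",d["frame"][:,:,::-1])
    np.savez(f"{c}.npz",**d)
    print(c,d["K"].round(1).tolist(),d["cam_to_world"].round(3).tolist())
    for l in("guard_lock","tab_top","catch_top","guard_post","oil_bottle","bushing","wrench"):
        r=vision.look_for(c,l);print(l,[(np.round(x["point"],1).tolist(),round(x["conf"],2)) for x in r[:2]])
E
```

```text
{'time': 0.0, 'q': [1.097, 0.528, 1.434, -0.0, 1.181, -0.179], 'joint_velocities': [-0.001, 0.001, 0.0, -0.001, -0.002, -0.0], 'joint_torque': [-0.002, -44.005, -17.658, 0.063, 0.058, -0.0], 'position': [0.182, 0.597, 0.23], 'tool_rot': [0.147, 0.989, -0.001, -0.0], 'ft_force': [-0.543, -0.477, -1.099], 'moment': [-0.029, 0.039, 0.025], 'grip_force': 0.0, 'grip_width': 0.087}
scene [[423.5, 0.0, 324.0], [0.0, 423.5, 194.9], [0.0, 0.0, 1.0]] [[0.705, 0.463, -0.536, 1.041], [0.708, -0.437, 0.554, -0.426], [0.022, -0.771, -0.637, 0.638], [0.0, 0.0, 0.0, 1.0]]
guard_lock [([217.4, 304.5], 0.81), ([186.0, 264.4], 0.3)]
tab_top [([228.2, 260.3], 0.56)]
catch_top [([200.6, 265.5], 0.77)]
guard_post [([218.6, 307.5], 0.69)]
oil_bottle [([277.2, 292.1], 0.64)]
bushing [([187.1, 263.3], 0.69)]
wrench [([259.0, 368.6], 0.98)]
top [[397.9, 0.0, 318.5], [0.0, 397.9, 201.2], [0.0, 0.0, 1.0]] [[0.003, -0.989, 0.147, 0.488], [-1.0, -0.007, -0.028, 0.035], [0.029, -0.147, -0.989, 0.897], [0.0, 0.0, 0.0, 1.0]]
guard_lock [([236.6, 310.8], 0.65), ([247.2, 351.1], 0.27)]
tab_top []
catch_top [([259.0, 338.0], 0.57)]
guard_post [([233.7, 309.7], 0.66)]
oil_bottle [([178.7, 373.3], 0.76), ([257.5, 339.4], 0.68)]
bushing [([296.0, 308.6], 0.59)]
wrench [([164.5, 295.4], 0.64)]
```

View pics/scene0.png

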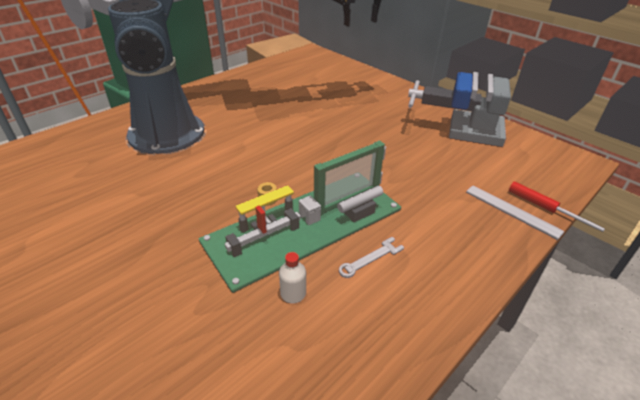

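View pics/top0.png

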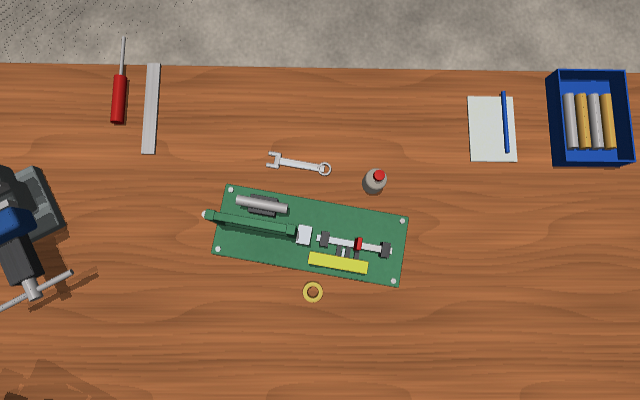

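The scene view shows the yellow bar near (200,265), the tab near (218,261) and the bottle near (280,292). The top view shows the tab at about (243,359), the bar at (262,338) and the bushing at (292,313). `look_for` missed the tab in top and gave the bar as a second bottle. Next I fit the lock pose from colour masks.

```bash
cat > fit.py <<'E'
import cv2,numpy as np
from scipy.optimize import least_squares
from scipy.spatial.transform import Rotation as R
def mask(f,kind):
    h=cv2.cvtColor(f,cv2.COLOR_RGB2HSV);H,S,V=cv2.split(h)
    m={'y':(H>25)&(H<34)&(S>170)&(V>120),'g':(H>60)&(H<90)&(S>90)&(V>50),'r':((H<5)|(H>174))&(S>170)&(V>60)}[kind]
    return m.astype(np.uint8)
def proj(d,P):
    T=np.linalg.inv(d["cam_to_world"]);p=np.asarray(P)@T[:3,:3].T+T[:3,3];q=p@d["K"].T;return q[:,:2]/q[:,2:]
def world(s,P):
    c,n=np.cos(s[2]),np.sin(s[2]);P=np.asarray(P,float);return np.c_[s[0]+c*P[:,0]-n*P[:,1],s[1]+n*P[:,0]+c*P[:,1],P[:,2]]
def box(x0,x1,y0,y1,z):return [[x0,y0,z],[x1,y0,z],[x1,y1,z],[x0,y1,z]]
def match(a,b):  # nearest
    return np.array([b[np.argmin(np.linalg.norm(b-p,axis=1))]-p for p in a])
E
python3 - <<'E'
from fit import *
D={c:dict(np.load(c+".npz")) for c in("scene","top")}
def big(m,near=None):
    cs=cv2.findContours(m,0,2)[0];cs=[c for c in cs if cv2.contourArea(c)>5]
    k=(lambda c:-np.linalg.norm(c.reshape(-1,2).mean(0)-near)) if near else cv2.contourArea
    return max(cs,key=k)
ty=cv2.boxPoints(cv2.minAreaRect(big(mask(D["top"]["frame"],'y'),(338,262))))
tg=cv2.boxPoints(cv2.minAreaRect(cv2.convexHull(big(mask(D["top"]["frame"],'g'),(320,240)))))
sy=cv2.boxPoints(cv2.minAreaRect(big(mask(D["scene"]["frame"],'y'),(265,200))))
print(ty.round(0).tolist(),tg.round(0).tolist(),sy.round(0).tolist())
bar=box(-.058,-.032,-.052,.072,.072);pl=box(-.075,.085,-.135,.285,.012)
def f(s):
    a=match(proj(D["top"],world(s,bar)),ty);b=proj(D["scene"],world(s,bar)).mean(0)-sy.mean(0)
    return np.r_[a.ravel(),2*b]
g=least_squares(f,[.37,-.03,-.15],loss='soft_l1');s=g.x
print("pose",s.round(4),f(s).round(1))
for c,k in(("top",(359,243)),("scene",(261,218))):
    r=big(mask(D[c]["frame"],'r'),k).reshape(-1,2)
    print(c,"red",r.min(0),r.max(0),"pred tabtop",proj(D[c],world(s,[[0,-.025,.092],[0,-.025,.037]])).round(1).tolist())
    print("plate",proj(D[c],world(s,pl)).round().tolist())
    o=D[c]["frame"].copy()
    for P in(bar,pl,box(-.013,.013,-.03,-.02,.092),box(-.01,.01,.115,.282,.14)):cv2.polylines(o,[np.int32(proj(D[c],world(s,P))*8)],True,(0,0,255),1,cv2.LINE_AA,3)
    u,v=k;cv2.imwrite(f"pics/ov_{c}.png",cv2.resize(o[v-90:v+90,u-160:u+100],None,fx=3,fy=3)[:,:,::-1])
# target: tool y along lock x; finger centres at lock x -45,0, y
from rig import robot
o=robot.get_obs();Rt=R.from_quat(o["tool_rot"]);print("tool y axis",Rt.apply([0,1,0]).round(3),"x",Rt.apply([1,0,0]).round(3))
for sg in(1,-1):
    yt=sg*np.array([np.cos(s[2]),np.sin(s[2]),0]);Yl=Rt.inv().apply(yt);print("turn deg",np.degrees(np.arctan2(-Yl[0],Yl[1])))
w=world(s,[[-.0225,-.045,0.12]])[0];print("tcp tgt",w.round(4),"shift tool",Rt.inv().apply(w-o["position"]).round(4))
E
```

```text
Traceback (most recent call last):
ValueError: max() iterable argument is empty
```

```bash
python3 - <<'E'
from fit import *
for c,ps in(("top",[(338,262),(359,243),(390,270),(359,246)]),("scene",[(265,200),(261,214),(240,265)])):
    f=np.load(c+".npz")["frame"];h=cv2.cvtColor(f,cv2.COLOR_RGB2HSV)
    for u,v in ps:print(c,u,v,f[v,u],h[v,u])
E
```

```text
top 338 262 [205 209  85] [ 31 151 209]
top 359 243 [199  59  55] [  1 185 199]
top 390 270 [ 77 134 100] [ 72 108 134]
top 359 246 [199  54  49] [  1 192 199]
scene 265 200 [233 218  73] [ 27 175 233]
scene 261 214 [134  55  41] [  5 177 134]
scene 240 265 [ 94 141 106] [ 68  85 141]
```

```bash
sed -i "s/(S>170)&(V>120)/(S>125)\&(V>120)/;s/(S>90)&(V>50)/(S>70)\&(V>40)/;s/((H<5)|(H>174))&(S>170)/((H<7)|(H>174))\&(S>150)/" fit.py
cat > pose.py <<'E'
from fit import *
D={c:dict(np.load(c+".npz")) for c in("scene","top")}
def big(m,near):
    cs=cv2.findContours(m,0,2)[0];cs=[c for c in cs if cv2.contourArea(c)>5]
    return min(cs,key=lambda c:np.linalg.norm(c.reshape(-1,2).mean(0)-near))
def biggest(m): return max(cv2.findContours(m,0,2)[0],key=cv2.contourArea)
ty=cv2.boxPoints(cv2.minAreaRect(big(mask(D["top"]["frame"],'y'),(338,262))))
sy=cv2.boxPoints(cv2.minAreaRect(big(mask(D["scene"]["frame"],'y'),(265,200))))
print(ty.round(0).tolist(),sy.round(0).tolist())
bar=box(-.058,-.032,-.052,.072,.072);pl=box(-.075,.085,-.135,.285,.012)
def f(s):
    a=match(proj(D["top"],world(s,bar)),ty);b=proj(D["scene"],world(s,bar)).mean(0)-sy.mean(0)
    return np.r_[a.ravel(),2*b]
s=least_squares(f,[.37,-.03,-.15],loss='soft_l1').x
print("pose",s.round(4),f(s).round(1))
for c,k in(("top",(359,243)),("scene",(261,218))):
    r=big(mask(D[c]["frame"],'r'),k).reshape(-1,2)
    print(c,"red",r.min(0),r.max(0),"pred tab top/base",proj(D[c],world(s,[[0,-.025,.092],[0,-.025,.037]])).round(1).tolist())
    o=D[c]["frame"].copy()
    for P in(bar,pl,box(-.013,.013,-.03,-.02,.092),box(-.01,.01,.115,.282,.14)):cv2.polylines(o,[np.int32(proj(D[c],world(s,P))*8)],True,(0,0,255),1,cv2.LINE_AA,3)
    u,v=k;cv2.imwrite(f"pics/ov_{c}.png",cv2.resize(o[v-90:v+90,u-160:u+100],None,fx=3,fy=3)[:,:,::-1])
np.save("pose.npy",s)
from rig import robot
o=robot.get_obs();Rt=R.from_quat(o["tool_rot"]);print("tool y axis",Rt.apply([0,1,0]).round(3),"x",Rt.apply([1,0,0]).round(3))
for sg in(1,-1):
    Yl=Rt.inv().apply(sg*np.array([np.cos(s[2]),np.sin(s[2]),0]));print("turn deg",np.degrees(np.arctan2(-Yl[0],Yl[1])).round(2))
w=world(s,[[-.0225,-.045,0.12]])[0];print("tcp tgt",w.round(4),"shift tool",Rt.inv().apply(w-o["position"]).round(4))
E
python3 pose.py
```

```text
[[307.0, 263.0], [309.0, 251.0], [368.0, 261.0], [366.0, 274.0]] [[237.0, 206.0], [289.0, 185.0], [292.0, 192.0], [240.0, 212.0]]
pose [ 0.528  -0.0458 -0.1751] [-0.4  0.2 -0.1  0.5  0.2  0.6  0.2  0.3 -0.5 -2.1]
top red [356 237] [362 249] pred tab top/base [[359.4, 242.8], [356.1, 243.9]]
scene red [256 206] [265 232] pred tab top/base [[259.4, 208.1], [261.4, 228.5]]
tool y axis [0.291 0.957 0.   ] x [-0.957  0.291 -0.   ]
turn deg 83.08
turn deg -96.92
tcp tgt [ 0.498  -0.0862  0.12  ] shift tool [-0.5015 -0.5623  0.1106]
```

View pics/ov_top.png

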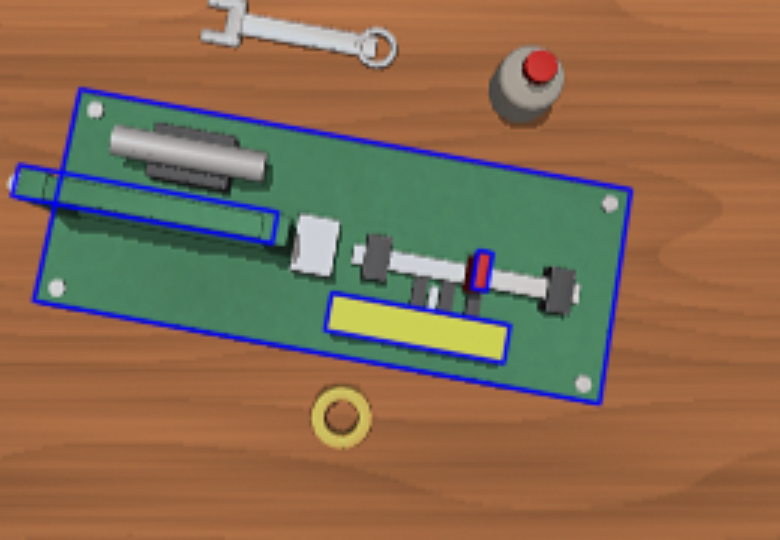

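```bash
python3 -m handwheel '[[-0.836,-0.937,0,0.2308],[-0.836,-0.937,0,0.2308],[-0.836,-0.937,0,0.2308],[-0.836,-0.937,0,0.2308],[-0.836,-0.937,0,0.2308],[-0.836,-0.937,0,0.2308],[-0.836,-0.937,0,0.2308],[-0.836,-0.937,0,0.2308],[-0.836,-0.937,0,0.2308],[-0.836,-0.937,0,0.2308],[-0.836,-0.937,0,0.2308],[-0.836,-0.937,0,0.2308],[-0.836,-0.937,0,0.2308],[-0.836,-0.937,0,0.2308],[-0.836,-0.937,0,0.2308],[-0.836,-0.937,0,0.2308]]' 34.5
cat > togo.py <<'E'
# usage: togo.py lock_x lock_y tcp_z
from fit import *; import sys
from rig import robot
s=np.load("pose.npy");o=robot.get_obs();Rt=R.from_quat(o["tool_rot"])
x,y,z=map(float,sys.argv[1:]);w=world(s,[[x,y,z]])[0];Yl=Rt.inv().apply([np.cos(s[2]),np.sin(s[2]),0])
print("t",round(o["time"],2),"q",o["q"].round(2),"rows",(Rt.inv().apply(w-o["position"])/.3).round(4),"turn",round(np.arctan2(-Yl[0],Yl[1])/2/np.pi,4),"ft",o["ft_force"].round(2),"w",o["grip_width"])
c,n=np.cos(s[2]),np.sin(s[2]);d=o["position"]-[s[0],s[1],0];print("lock coords",round(c*d[0]+n*d[1],4),round(-n*d[0]+c*d[1],4),d[2].round(4),"F lock",np.round([c*o["ft_force"][0]+n*o["ft_force"][1],-n*o["ft_force"][0]+c*o["ft_force"][1]],2))
E
python3 togo.py -.0225 -.048 .16
```

```text
time: 2.13
position: [0.34, 0.2561, 0.2306]
tool_rot: [0.766, 0.643, 0.0, 0.0]
ft_force: [-0.2, 0.8, 0.3]
grip_width: 0.0299
grip_force: 0.0
t 2.13 q [0.38 0.26 1.91 0.   0.97 0.56] rows [-1.0431  0.7155  0.2353] turn 0.0003 ft [-0.22  0.82  0.28] w 0.029892721809764652
lock coords -0.2377 0.2645 0.2306 F lock [-0.35  0.77]
```

Overlay agrees with the plate, bar, tab and guard to about 1 px. The tab shows at crop (480,270) and the bar at (418,328).

```bash
python3 -m handwheel '[[-1,0.7155,0,0],[-1,0.7155,0,0],[-1,0.7155,0,0],[-1,0.7155,0,0],[-1,0.7155,0,0],[-1,0.7155,0,0],[-1,0.7155,0,0],[-1,0.7155,0,0],[-1,0.7155,0,0],[-1,0.7155,0,0],[-1,0.7155,0,0],[-1,0.7155,0,0],[-1,0.7155,0,0],[-1,0.7155,0,0]]'
python3 togo.py -.0225 -.045 .11
```

```text
time: 3.3
position: [0.4983, -0.0753, 0.2305]
tool_rot: [0.766, 0.643, -0.0, -0.001]
ft_force: [0.6, -0.1, -0.2]
grip_width: 0.0302
grip_force: 0.0
t 3.3 q [-0.37  0.37  1.73  0.    1.05 -0.2 ] rows [-0.0359  0.0055  0.4016] turn 0.0003 ft [ 0.63 -0.1  -0.18] w 0.03022571666778635
lock coords -0.024 -0.0343 0.2305 F lock [0.64 0.01]
```

```bash
python3 -m handwheel '[[-0.036,0.0055,0.1,0],[-0.036,0.0055,0.2,0],[-0.036,0.0055,0.3,0],[-0.036,0.0055,0.4,0],[-0.036,0.0055,0.4,0],[-0.036,0.0055,0.4,0],[-0.036,0.0055,0.4,0]]'
python3 togo.py -.0225 -.045 .083
python3 - <<'E'
from rig import vision
import cv2
for c,(u,v) in(("scene",(261,200)),("top",(350,250))):
    f=vision.camera(c)["frame"];cv2.imwrite(f"pics/{c}1.png",cv2.resize(f[v-60:v+60,u-80:u+80],None,fx=4,fy=4)[:,:,::-1])
E
```

```text
time: 3.88
position: [0.4997, -0.0875, 0.1118]
tool_rot: [0.766, 0.643, 0.0, 0.001]
ft_force: [-0.0, 0.6, 0.2]
grip_width: 0.03
grip_force: 0.0
t 3.88 q [-0.39  0.56  1.83  0.    0.75 -0.22] rows [ 0.0035 -0.0065  0.0959] turn 0.0002 ft [-0.04  0.58  0.21] w 0.029986561009752666
lock coords -0.0206 -0.046 0.1118 F lock [-0.14  0.56]
```

View pics/scene1.png

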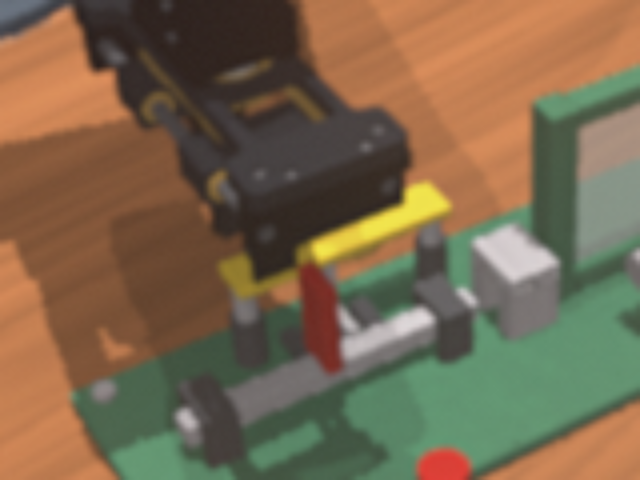

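The picture shows the near fingertip just behind (-y of) the red tab, at about (265,275), and the far finger over the bar's -y end. I'll press now.

```bash
python3 -m handwheel '[[0,-0.0065,0.05,0],[0,-0.0065,0.09,0],[0,-0.0065,0.11,0],[0,-0.0065,0.12,0],[0,-0.0065,0.12,0],[0,-0.0065,0.12,0]]'
python3 togo.py -.0225 -.045 .071
python3 -m handwheel '[[0,0,0.007,0],[0,0,0.014,0],[0,0,0.014,0],[0,0,0.014,0]]'
python3 togo.py -.0225 -.045 .071
```

```text
time: 4.48
position: [0.4977, -0.0878, 0.0757]
tool_rot: [0.766, 0.643, 0.0, 0.001]
ft_force: [-0.2, 0.5, 4.9]
grip_width: 0.03
grip_force: 2.1
t 4.48 q [-0.4   0.62  1.86  0.    0.66 -0.22] rows [ 0.0054 -0.0001  0.0155] turn -0.0 ft [-0.23  0.48  4.88] w 0.029986533008662074
lock coords -0.0225 -0.0466 0.0757 F lock [-0.31  0.44]
time: 4.82
position: [0.4977, -0.0878, 0.0713]
tool_rot: [0.766, 0.643, 0.0, 0.001]
ft_force: [-0.4, 0.5, 6.2]
grip_width: 0.03
grip_force: 3.2
t 4.82 q [-0.4   0.63  1.86  0.    0.65 -0.22] rows [0.0054 0.0001 0.0011] turn -0.0 ft [-0.43  0.47  6.2 ] w 0.030004277978731595
lock coords -0.0225 -0.0466 0.0713 F lock [-0.51  0.39]
```

```bash
python3 -m handwheel '[[0,0,0.005,0],[0,0,0.005,0],[0,0,0.005,0]]'
python3 togo.py -.0225 .0005 .070
```

```text
time: 5.07
position: [0.4977, -0.0878, 0.0703]
tool_rot: [0.766, 0.643, 0.0, 0.001]
ft_force: [-1.2, 1.5, 10.0]
grip_width: 0.0298
grip_force: 4.7
t 5.07 q [-0.4   0.63  1.86  0.    0.65 -0.22] rows [1.571e-01 1.000e-04 9.000e-04] turn -0.0 ft [-1.2   1.46 10.02] w 0.029824222294851693
lock coords -0.0225 -0.0466 0.0703 F lock [-1.44  1.23]
```

At the lower stop (force rose to 10 N). Now I slide the bolt.

```bash
python3 -m handwheel '[[0.012,0,0,0],[0.024,0,0,0],[0.036,0,0,0],[0.048,0,0,0],[0.06,0,0,0],[0.072,0,0,0],[0.084,0,0,0],[0.096,0,0,0],[0.108,0,0,0],[0.12,0,0,0],[0.13,0,0,0],[0.14,0,0,0],[0.147,0,0,0],[0.151,0,0,0],[0.151,0,0,0],[0.151,0,0,0]]'
python3 togo.py -.0225 .0005 .070
```

```text
time: 6.4
position: [0.5065, -0.045, 0.0704]
tool_rot: [0.766, 0.643, 0.0, 0.003]
ft_force: [-1.5, -6.0, 8.1]
grip_width: 0.0299
grip_force: 4.3
t 6.4 q [-0.31  0.63  1.86 -0.    0.65 -0.13] rows [ 0.0115 -0.0041  0.0013] turn 0.0003 ft [-1.52 -5.96  8.15] w 0.02991332868891338
lock coords -0.0213 -0.003 0.0704 F lock [-0.46 -6.14]
```

```bash
python3 -m handwheel '[[0.005,-0.002,0,0],[0.01,-0.004,0,0],[0.01,-0.004,0,0],[0.01,-0.004,0,0]]'
python3 togo.py -.0225 .0005 .070
python3 -m handwheel '[[0.004,0,0,0],[0.008,0,0,0],[0.008,0,0,0],[0.008,0,0,0]]'
python3 togo.py -.0225 .0005 .070
```

```text
time: 6.73
position: [0.5068, -0.0435, 0.0705]
tool_rot: [0.766, 0.643, 0.0, 0.004]
ft_force: [-1.6, -11.9, 6.5]
grip_width: 0.0299
grip_force: 7.7
t 6.73 q [-0.3   0.63  1.86 -0.01  0.64 -0.12] rows [ 0.0064 -0.0041  0.0015] turn 0.0003 ft [ -1.55 -11.87   6.49] w 0.029855595661842687
lock coords -0.0213 -0.0014 0.0705 F lock [  0.54 -11.96]
time: 7.07
position: [0.5068, -0.0432, 0.0705]
tool_rot: [0.765, 0.644, -0.001, 0.005]
ft_force: [-4.0, -21.3, 6.1]
grip_width: 0.0301
grip_force: 11.6
t 7.07 q [-0.3   0.63  1.86 -0.01  0.65 -0.12] rows [ 0.0056 -0.0042  0.0016] turn 0.0004 ft [ -4.02 -21.26   6.14] w 0.030066409013327463
lock coords -0.0212 -0.0012 0.0705 F lock [ -0.26 -21.63]
```

```bash
python3 -m handwheel '[[-0.01,0,0,0],[-0.02,0,0,0],[-0.03,0,0,0],[-0.03,0,0,0],[-0.03,0,0,0]]'
python3 togo.py -.0225 .0005 .070
python3 - <<'E'
from fit import *
from rig import vision
s=np.load("pose.npy")
for c,(u,v) in(("scene",(280,200)),("top",(350,250))):
    d=vision.camera(c);f=d["frame"]
    for b in(0,.02,.035,.04):print(c,b,proj(d,world(s,[[.013,-.025+b,.092],[.013,-.025+b,.037]])).round(1).tolist())
    m=mask(f,'r')[v-50:v+40,u-70:u+70];r=np.argwhere(m);print("red",len(r),r.min(0)+[v-50,u-70],r.max(0)+[v-50,u-70])
    cv2.imwrite(f"pics/{c}2.png",cv2.resize(f[v-60:v+60,u-80:u+80],None,fx=4,fy=4)[:,:,::-1])
E
```

```text
time: 7.48
position: [0.5053, -0.0465, 0.0704]
tool_rot: [0.767, 0.642, 0.002, 0.002]
ft_force: [1.2, 2.7, 7.6]
grip_width: 0.0302
grip_force: 3.9
t 7.48 q [-0.31  0.63  1.86  0.    0.65 -0.14] rows [ 0.0172 -0.0009  0.0014] turn -0.0002 ft [1.25 2.71 7.61] w 0.030150512393757004
lock coords -0.0222 -0.0046 0.0704 F lock [0.76 2.88]
scene 0 [[262.6, 211.8], [264.5, 232.3]]
scene 0.02 [[271.7, 208.0], [273.3, 228.4]]
scene 0.035 [[278.4, 205.2], [279.7, 225.6]]
scene 0.04 [[280.7, 204.3], [281.8, 224.7]]
red 96 [209 275] [224 282]
top 0 [[360.4, 236.5], [357.0, 238.0]]
top 0.02 [[350.7, 234.7], [347.9, 236.3]]
top 0.035 [[343.4, 233.4], [341.1, 235.1]]
top 0.04 [[341.0, 232.9], [338.8, 234.7]]Traceback (most recent call last):
  File "<stdin>", line 7, in <module>
    return umr_minimum(a, axis, None, out, keepdims, initial, where)
ValueError: zero-size array to reduction operation minimum which has no identity
```

View pics/scene2.png

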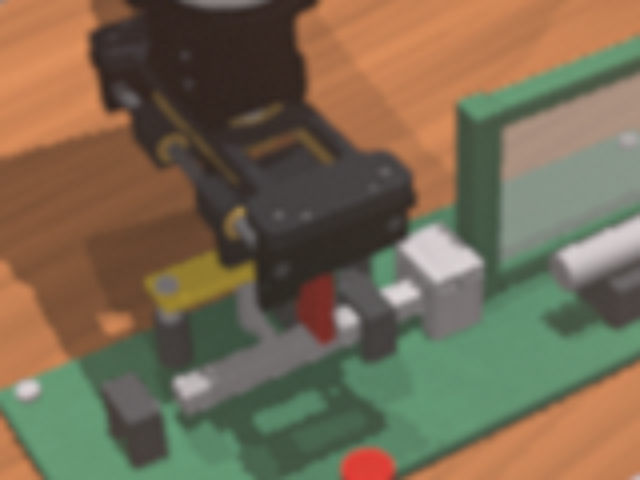

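The tab's right edge moved from col 265 to 282 (about 18 px expected for 40 mm), and the bolt's end reaches the keeper at crop (405,293). With the hard stop at 21 N, the bolt is home. I'll lift off.

```bash
python3 -m handwheel '[[0,0,-0.02,0],[0,0,-0.04,0],[0,0,-0.07,0],[0,0,-0.12,0],[0,0,-0.2,0],[0,0,-0.3,0],[0,0,-0.4,0],[-0.1,-0.2,-0.5,0],[-0.2,-0.4,-0.5,0],[-0.3,-0.6,-0.5,0],[-0.3,-0.7,-0.5,0],[-0.3,-0.7,-0.5,0],[-0.3,-0.7,-0.5,0],[-0.3,-0.7,-0.5,0]]'
python3 togo.py -.0225 .0005 .070
python3 - <<'E'
from fit import *
from rig import vision
s=np.load("pose.npy")
for c,(u,v) in(("scene",(280,200)),("top",(340,250))):
    d=vision.camera(c);f=d["frame"];np.savez(c+"3.npz",**d)
    for k in'ry':
        r=np.argwhere(mask(f,k)[v-50:v+26,u-60:u+60])+[v-50,u-60]
        if len(r):print(c,k,len(r),r.mean(0).round(1),r.min(0),r.max(0))
        q=np.argwhere(mask(np.load(c+".npz")["frame"],k)[v-50:v+26,u-60:u+60])+[v-50,u-60];print(" before",len(q),q.mean(0).round(1),q.min(0),q.max(0))
    for z in(.067,.072):print(z,proj(d,world(s,box(-.058,-.032,-.052,.072,z))).mean(0).round(1))
a=[cv2.resize(np.load(c+"3.npz")["frame"][140:310,200:420],None,fx=3.4,fy=1.7*2)[:,:,::-1] for c in("scene",)]
cv2.imwrite("pics/end.png",a[0])
E
```

```text
time: 8.75
position: [0.2747, -0.0959, 0.2185]
tool_rot: [0.767, 0.641, -0.001, -0.003]
ft_force: [-0.8, 0.1, 0.5]
grip_width: 0.0303
grip_force: 0.0
t 8.75 q [-0.73  0.09  2.2  -0.    0.86 -0.55] rows [0.3143 0.7292 0.4913] turn -0.0005 ft [-0.81  0.12  0.53] w 0.030274615277213496
lock coords -0.2406 -0.0934 0.2185 F lock [-0.81 -0.02]
scene r 167 [211.1 278.2] [199 274] [224 282]
 before 131 [216.1 260.4] [206 256] [225 264]
scene y 400 [198.7 263.7] [187 237] [211 291]
 before 390 [198.7 263.8] [187 237] [211 291]
0.067 [264.2 199.4]
0.072 [264.  197.6]
top r 62 [239.9 339.7] [234 337] [246 343]
 before 60 [243.3 358.9] [237 356] [249 362]
top y 748 [262.2 337.8] [251 308] [273 368]
 before 745 [262.2 337.8] [251 308] [273 368]
0.067 [337.6 261.8]
0.072 [337.8 261.8]
```

View pics/end.png

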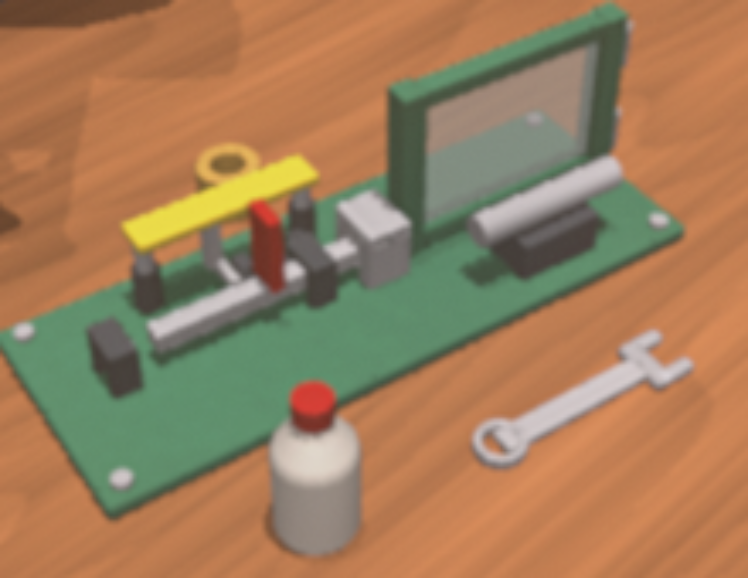

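The bar is back at its original height (centroid unchanged at (198.7,263.7)), so it is in a notch. In the top view the tab moved 19.2 px, against 19.4 expected for 40 mm. The bolt is in the keeper, and the bottle, bushing and wrench look undisturbed.

```bash
python3 -c "
from rig import job
print(job.hand_in())"
```

```text
the job is handed in; nothing more can be done
None
```

The job is handed in: the bolt is fully home in the keeper, the catch has sprung back up and locked it, the fingers are clear, and the bottle, bushing and wrench were not disturbed (about 9 s of the 32 s used).

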